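# Set the support bar of a circuit-board holder to its depth mark

### The arm

A 7-joint arm with a two-finger parallel gripper is mounted at the origin on the work surface. World frame = base frame: x ahead of the robot, y to its left, z up, the work surface at z = 0. Lengths are in mm, angles in rad, forces in N, time in s.
With the tool pointing down it reaches from about 400 to 875 mm from the base axis. Payload 4.4 kg.
Tool frame: the origin (TCP) lies midway between the tips of the shut fingers; the grasp point (between the pads) lies 19 mm behind it; z points along the fingers, y is the line along which they close (so a half turn about z gives the same grasp; the last joint's range is limited). The gripper opens to 85 mm and grips with 20 to 120 N. Pads are 22 mm wide; open, the fingers measure 114 mm over their backs; the gripper's body (76 mm by 85 mm) begins 54 mm behind the grasp point. The pads swing forward as they close: fully open they stand 13 mm farther back than shut.
Start: joints at [1.24, 0.628, 0.038, 1.517, -0.027, 0.996, -0.02], TCP at [170.143, -627.351, 231.313] pointing down, gripper open.
Joint ranges: [-3.06, 3.06], [-0.37, 2.12], [-1.25, 1.32], [0.18, 2.47], [-1.1, 4.24], [0.23, 1.98], [-2.94, 2.94]. Speed limits (rad/s): [2.57, 2.57, 3.14, 3.14, 3.14, 3.14, 3.14].

### API

Orientations are given as a unit quaternion [w, x, y, z].
In Python, from station import ctrl, claw, kin, snapshot, nets gives the robot as it stands. Calls block until the motion is done:
- ctrl.goto(position, orientation): joint-space move of the TCP to a pose.
- ctrl.line_to(position, orientation=None, velocity=150): straight line of the TCP; orientation=None keeps the orientation; velocity is the mean speed in mm/s.
- ctrl.move_joints(angles): joint-space move.
- claw.move_gripper(opening, strength=None): finger opening in mm; strength is the grip in N (None keeps the last); returns when the fingers have stopped.
- ctrl.pause(seconds).
- kin.inverse_kinematics(position, orientation): joint angles nearest the present ones, or None.
- ctrl.sense(): the state.
- snapshot(name): name is "scene" or "top" or "wrist"; returns a dict with "img" (480x640x3 uint8, red, green, blue), "z_map" (480x640 float32, mm along the optical axis (not along the pixel's ray), 0 where there is no reading), "mtx" (3x3 intrinsics, pixels), "world_to_cam" (4x4, takes a point from world to camera coordinates); the wrist camera has in their place "mount" (4x4, takes a point from camera to tool coordinates, whose origin is the TCP and whose axes are the flange's). Camera axes: x right, y up, looking along -z (the intrinsics and any distortion apply to the point x, -y, -z); pixel columns grow to the right and rows downward; lengths in mm; the calibration is good to about 2 mm. A picture is of the moment at which its call begins: read the wrist's pose just before it.
A pose or a line that the arm cannot do raises ctrl.Unreachable and nothing moves.
- ctrl.hand_in(): hands the job in; it is judged then, once.
Trained networks look in a picture, given as the dict that the camera call returned (one of the last four; its "shot" number tells which), for a name from the list of things; names that differ only in an ending like _2 or _b are one class to them, and where a whole thing is asked for, a point or a joint stands for the part that bears it (a point fixed in the world has none). Each returns a list of dicts, best first, with "confidence" (0 to 1); they miss things now and then, are a little off and sometimes report something else, mostly with a low value. They report only what shows in the picture. A call takes as long as a camera call. They do not tell look-alikes from the thing itself.
- nets.look_for(picture, label): "rect" ([centre column, centre row, width, height] as shares, 0 to 1, of the picture: columns of its width, rows of its height, round what is visible of it).
- nets.outline_of(picture, label): "pixels" (480x640 bool, what is visible of it) and "rect" ([centre column, centre row, width, height] as shares, 0 to 1, of the picture: columns of its width, rows of its height, round what is visible of it).
The state is a dict: "time_s": time; "joint_pos": joint angles; "dq": joint speeds; "effort": joint torques, N m; "tcp_pos": TCP position; "tcp_rot": TCP orientation; "ft_force": force on the tool from outside, world axes, zero at the start; "wrist_torque": the same for the moment, N m; "gripper_width": finger opening in mm; "gripper_force": force on a finger pad.
Only numpy, scipy, OpenCV 4.12 (cv2) and the standard library are available. Lean on these libraries where they do the work, as an engineer would, in place of code of your own. Each camera call takes 0.05 s, during which the arm holds its last target. There are 200 camera calls.

### The job

Get the circuit-board holder ready: take the support bar (the aluminium tube with a black grooved roller on one end) from its grey rest and slide its plain end into the flared steel sleeve of the stand until the dark ring around the tube is level with the sleeve's mouth, no deeper and no shallower. Let go of it there, and leave the other things on the bench where they are.

Things in the scene. Friction and masses are not known exactly. Their poses are not given: they have to be found in the camera images.
- bar: Support bar, loose, 0.15 to 0.23 kg: aluminium tube 24 mm in diameter, 170 mm long, with a black grooved roller (flanges 40 mm in diameter, 30 mm long) on one end, 200 mm in all, lying level. Origin on the tube's axis at the dark ring mark (4 mm wide), 90 mm from the plain end, 80 mm from the roller. Its x axis runs along the tube towards the plain end.
- bar_mark (a point): Centre of the dark ring on the support bar, on the tube's axis (the same point as bar)
- bar_tip (a point): Centre of the support bar's plain end, 90 mm from the ring along the bar's x
- bar_grip (a point): Point on the tube's axis 40 mm from the ring towards the roller (bar x = -40 mm), a good place to grip the 24 mm tube from above: free of the rest, and still 40 mm outside the sleeve when the ring is level with the mouth
- rest: Grey fixed rest: base 200 x 70 x 10 mm, two V-notched plates (at x = 70 and x = -75 mm, at most 65 mm high) that carry the tube and the roller's groove, the tube's axis 60 mm above the bench. Origin at the centre of the underside; x runs along the lying bar towards its plain end. The bar lifts straight up out of it.
- stand: Fixed stand: dark base plate 110 x 100 x 12 mm, a post, and a level steel sleeve 110 mm long, open at both ends, outside 35 mm, bore 27 mm (1.5 mm play all round the tube, which stays where it is left), axis 100 mm above the bench; thumbscrew 85 mm behind the mouth, top at 138 mm. Origin on the bench below the bore's axis, 60 mm behind the mouth; x points into the bore.
- sleeve_mouth (a point): Centre of the sleeve's flared mouth, on the bore's axis in the plane of the mouth's rim, 100 mm above the bench; axes as the stand's, x pointing into the bore. The flare is 40 mm wide inside (48 mm outside) at the rim and narrows to the 27 mm bore within 14 mm.
- screwdriver: bystander: screwdriver with red plastic handle, 170 mm long, lying between the rest and the stand; origin about mid-length
- spool: bystander: solder spool standing on end, 54 mm across, 45 mm high; origin at the centre of its underside
- jar: bystander: small flux jar, 56 mm across, 60 mm high; origin at the centre of its underside
- bottle: bystander: small yellow bottle, 40 mm across, 110 mm high; origin at the centre of its underside
- board: bystander: blue circuit board 120 x 160 mm lying flat, up to 12 mm high; origin at the centre of its underside
- meter: bystander: orange multimeter 150 x 75 x 40 mm lying on its back; origin at the centre of its underside
Things that resemble listed ones, but are neither listed nor needed, are in the scene too. Leave any pink look-alike of the stand alone.

How it is judged:
By the outcome, as a careful person would: the job done as asked, in the order asked, and still so for the second after the job is handed in, with the robot touching nothing.
It also fails if it takes over 38 s, if anything falls off the work surface, if the arm or the gripper's body presses on something with over 40 N, if the wrist force passes 120 N, or if a joint passes its speed limit or range.

## Working session

There is one attempt and no reset: what is moved stays moved. The work goes in short steps, each a Python script; the robot and the scene stay as the last script left them, time stands still between calls to the robot, and variables do not carry over. Pictures are saved under pics/ and viewed, at most 10 in all, crops included, and the job is handed in when it is done.

```bash
ls; mkdir -p pics; cat > h.py <<'E'
import numpy as np, cv2
from station import ctrl, claw, kin, snapshot, nets
from scipy.spatial.transform import Rotation as R
def save(p,n): cv2.imwrite(f'pics/{n}.png',cv2.cvtColor(p,cv2.COLOR_RGB2BGR))
def tcpT(s):
    q=s['tcp_rot']; T=np.eye(4); T[:3,:3]=R.from_quat([q[1],q[2],q[3],q[0]]).as_matrix(); T[:3,3]=s['tcp_pos']; return T
def cam2world(p,s=None):
    return np.linalg.inv(p['world_to_cam']) if 'world_to_cam' in p else tcpT(s)@p['mount']
def cloud(p,s=None):
    K=p['mtx']; z=p['z_map'].astype(float); v,u=np.mgrid[:480,:640]
    X=np.stack([(u-K[0,2])/K[0,0]*z,-(v-K[1,2])/K[1,1]*z,-z,np.ones_like(z)],-1)
    W=(X@cam2world(p,s).T)[...,:3]; W[z<=0]=np.nan; return W
E
python3 - <<'E'
from h import *
a=snapshot('top'); b=snapshot('scene')
print([k for k in a], a['mtx'])
np.savez('s0.npz',ta=a['img'],tb=b['img'],ca=cloud(a),cb=cloud(b))
save(a['img'],'top0'); save(b['img'],'scene0')
for n,p in(('top',a),('scene',b)):
    W=cloud(p)
    for l in ['bar','rest','stand','sleeve_mouth','bar_mark','screwdriver']:
        for d in nets.outline_of(p,l)[:3]:
            m=d['pixels']; print(n,l,round(d['confidence'],2),np.round(np.array(d['rect'])*[640,480,640,480]),np.round(np.nanmedian(W[m],0)), np.round(np.nanmax(W[m][:,2])))
print(ctrl.sense()['time_s'])
E
```

```text
pics
['img', 'z_map', 'mtx', 'world_to_cam', 'shot'] [[551.11767153   0.         321.23097476]
 [  0.         551.11767153 239.72253385]
 [  0.           0.           1.        ]]
top bar 0.67 [372. 244.  80.  24.] [ 494. -247.   70.] 87.0
top bar 0.66 [220. 237.  47.  40.] [523. 167.  16.] 144.0
top rest 0.84 [376. 246.  75.  37.] [ 482. -244.   10.] 70.0
top rest 0.42 [376. 244.  76.  21.] [ 493. -250.   70.] 87.0
top stand 0.94 [216. 234.  45.  46.] [522. 167.  15.] 144.0
top stand 0.91 [138. 365.  55.  53.] [203. 360.  20.] 144.0
top sleeve_mouth 0.88 [140. 365.  59.  53.] [203. 360.  18.] 144.0
top sleeve_mouth 0.81 [220. 235.  52.  46.] [524. 167.  15.] 144.0
top sleeve_mouth 0.36 [300. 146.  22.  25.] [756. -57.  57.] 67.0
top bar_mark 0.64 [373. 244.  76.  18.] [ 493. -242.   70.] 87.0
top screwdriver 0.92 [295. 250.  11.  62.] [453. -33.  22.] 32.0
scene bar 0.57 [261. 242.  77.  23.] [ 502. -246.   68.] 81.0
scene stand 0.73 [430. 257.  53.  59.] [547. 167.  17.] 141.0
scene stand 0.72 [483. 159.  45.  53.] [209. 367.  34.] 140.0
scene sleeve_mouth 0.67 [483. 154.  49.  59.] [209. 368.  32.] 140.0
scene sleeve_mouth 0.66 [429. 259.  54.  57.] [547. 167.  20.] 141.0
scene bar_mark 0.57 [263. 242.  84.  26.] [ 502. -240.   68.] 81.0
0.7
```

```bash
python3 - <<'E'
from h import *
d=np.load('s0.npz'); t=d['ta']; s=d['tb']
c=lambda i,r0,r1,c0,c1,k: cv2.resize(i[r0:r1,c0:c1],None,fx=k,fy=k,interpolation=cv2.INTER_CUBIC)
save(c(t,100,400,100,500,2),'topc')
a=c(t,200,290,180,420,3); b=c(s,200,290,230,470,3); save(np.vstack([a,b]),'close')
E
```

```text
(no output)
```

View pics/topc.png

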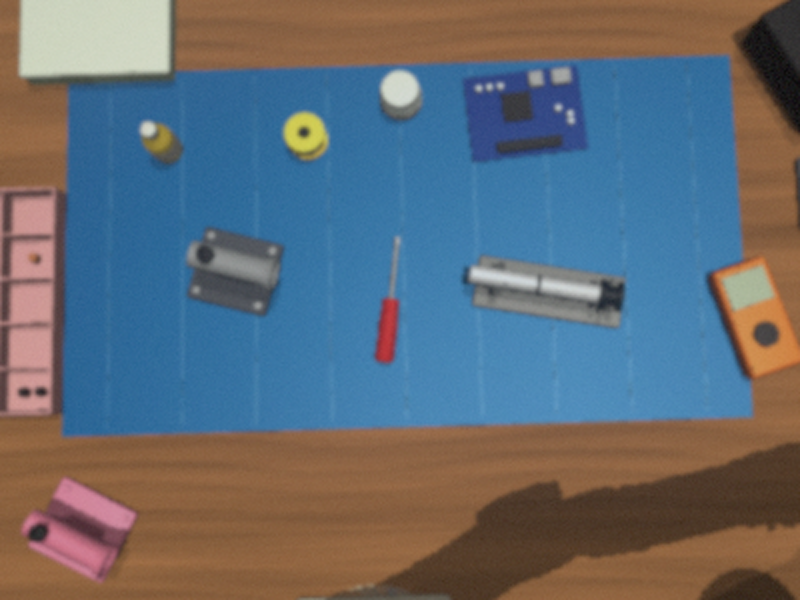

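View pics/close.png

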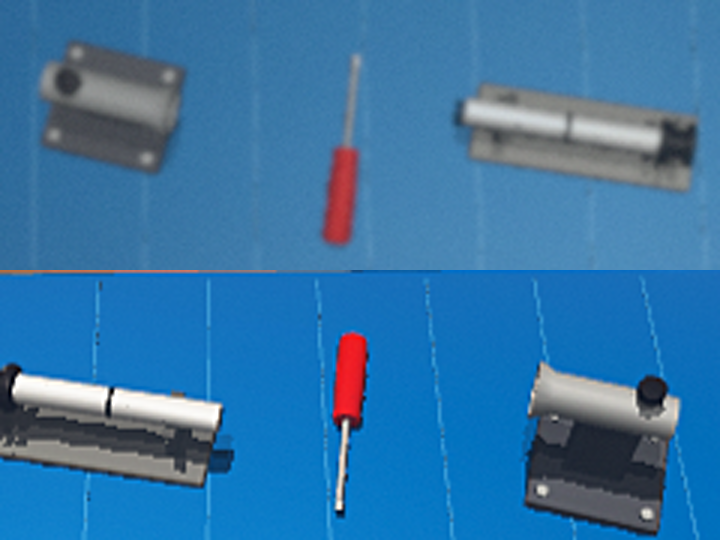

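Candidates for the bar: only the tube at top pixel (372,244), with its roller at the right end and its ring near (369,242). For the stand: the grey one at (217,235) with thumbscrew, and the pink look-alike at (138,365). I choose the grey one; its flared mouth faces the bar. Next come axis fits and close wrist views.

```bash
cat >> h.py <<'E'
def axisfit(W,sel,r,zoff=None):
    """fit a horizontal-ish cylinder of known radius r to points; returns point, dir"""
    from scipy.optimize import least_squares
    P=W[sel]; P=P[~np.isnan(P).any(1)]; c=np.median(P,0); c[2]-=r*.8
    u=np.linalg.svd(P[:,:2]-P[:,:2].mean(0),full_matrices=False)[2][0]; u=u*np.sign(u[1]); a=np.arctan2(u[1],u[0])
    def f(x):
        d=np.array([np.cos(x[2]),np.sin(x[2]),x[3]]); d/=np.linalg.norm(d)
        o=np.array([c[0]+x[0]*-np.sin(a),c[1]+x[0]*np.cos(a),c[2]+x[1]]); return np.linalg.norm(np.cross(P-o,d),axis=1)-r
    s=least_squares(f,[0,0,a,0],loss='soft_l1'); x=s.x
    o=np.array([c[0]+x[0]*-np.sin(a),c[1]+x[0]*np.cos(a),c[2]+x[1]]); d=np.array([np.cos(x[2]),np.sin(x[2]),x[3]]); d/=np.linalg.norm(d)
    t=(P-o)@d; return o,d,np.sqrt(np.mean(s.fun**2)),t.min(),t.max(),len(P)
def near(W,o,d,rad,t0,t1,zmin):
    v=W-o; t=v@d; n=np.linalg.norm(v-t[...,None]*d,axis=-1); return (n<rad)&(t>t0)&(t<t1)&(W[...,2]>zmin)
def quat(yaw): # tool down, tool x along heading yaw (world)
    X=np.array([np.cos(yaw),np.sin(yaw),0]);Z=np.array([0,0,-1.]);Y=np.cross(Z,X)
    q=R.from_matrix(np.stack([X,Y,Z],1)).as_quat(); return [q[3],q[0],q[1],q[2]]
E
python3 - <<'E'
from h import *
d=np.load('s0.npz')
for n in('ca','cb'):
    W=d[n]
    for nm,box,z0,z1,r in (('bar',(440,560,-310,-180),62,78,12),('sleeve',(480,580,90,250),104,122,17.5)):
        m=(W[...,0]>box[0])&(W[...,0]<box[1])&(W[...,1]>box[2])&(W[...,1]<box[3])&(W[...,2]>z0)&(W[...,2]<z1)
        o,dd,e,a,b,k=axisfit(W,m,r); print(n,nm,o.round(1),dd.round(3),np.degrees(np.arctan2(dd[1],dd[0])).round(1),round(e,2),(o+a*dd).round(),(o+b*dd).round(),k)
s=ctrl.sense(); T=tcpT(s); print(T.round(3)); p=snapshot('wrist'); print(p['mount'].round(2),p['mtx'].round(1))
E
```

```text
ca bar [ 494.  -244.9   59.9] [ 0.182  0.983 -0.003] 79.5 2.54 [ 481. -313.   60.] [ 506. -179.   60.] 446
ca sleeve [527.6 153.5 100.1] [ 0.274  0.962 -0.016] 74.1 2.5 [514. 105. 101.] [544. 212.  99.] 491
cb bar [ 496.8 -245.9   58.8] [ 0.181  0.984 -0.003] 79.6 2.26 [ 485. -311.   59.] [ 509. -179.   59.] 457
cb sleeve [531.1 159.3  99.7] [ 0.261  0.965 -0.013] 74.9 2.04 [518. 110. 100.] [546. 216.  99.] 554
[[ 9.65000e-01  2.62000e-01  0.00000e+00  1.70158e+02]
 [ 2.62000e-01 -9.65000e-01 -0.00000e+00 -6.27354e+02]
 [ 0.00000e+00  0.00000e+00 -1.00000e+00  2.31353e+02]
 [ 0.00000e+00  0.00000e+00  0.00000e+00  1.00000e+00]]
[[  -0.      0.95    0.31   78.61]
 [   1.      0.     -0.     -0.37]
 [  -0.      0.31   -0.95 -141.94]
 [   0.      0.      0.      1.  ]] [[340.    0.  321. ]
 [  0.  340.  241.5]
 [  0.    0.    1. ]]
```

```bash
cat > look.py <<'E'
from h import *
def look(tag,pos,yaw):
    ctrl.goto(pos,quat(yaw)); ctrl.pause(.15)
    s=ctrl.sense(); p=snapshot('wrist'); W=cloud(p,s); save(p['img'],tag); np.savez(tag+'.npz',W=W,img=p['img'],T=cam2world(p,s),K=p['mtx'])
    print(tag,s['time_s'],s['tcp_pos'],np.round(s['joint_pos'],2)); return W,p
E
python3 - <<'E'
from look import *
y=np.radians(79.6)
for yy in (y,y+np.pi):
    for P in ([494,-244,150],[520,100,200],[489,-285,41],[505,60,81]): print(np.round(kin.inverse_kinematics(P,quat(yy)),2) if kin.inverse_kinematics(P,quat(yy)) is not None else None)
m=np.radians(74.5)
W,p=look('w_st1',[525,140,200],m)
W2,p2=look('w_st2',[505,60,200],m)
W3,p3=look('w_bar1',[494,-250,190],y)
for w in (W,W2):
    o=np.array([529,156,100.]);d=np.array([np.cos(m),np.sin(m),0])
    for it in range(2):
        o,d,e,a,b,k=axisfit(w,near(w,o,d,20,-25,15,104),17.5)
    print(o.round(1),d.round(3),np.degrees(np.arctan2(d[1],d[0])),e,k)
    M=near(w,o,d,27,-90,80,60); t=((w-o)@d)[M]; print((o+d*np.percentile(t,1)).round(1),(o+d*t.min()).round(1))
o=np.array([495,-245,60.]);d=np.array([np.cos(y),np.sin(y),0])
o,d,e,a,b,k=axisfit(W3,near(W3,o,d,14,-45,55,62),12); print(o.round(1),d.round(3),np.degrees(np.arctan2(d[1],d[0])),e,k)
E
python3 - <<'E'
import cv2,numpy as np
a=[cv2.imread(f'pics/{n}.png') for n in('w_st1','w_bar1')]
cv2.imwrite('pics/v1.png',np.hstack([x[:,120:520] for x in a]))
E
```

```text
[ 0.57  0.6  -0.24  1.87  0.22  0.69  0.02]
[ 0.05  0.53 -0.43  1.88  0.3   0.8  -0.72]
[ 0.58  0.79 -0.15  1.89  0.24  0.48  0.08]
[-0.06  0.67 -0.16  2.03  0.23  0.46 -0.58]
[ 0.05  0.66  0.56  1.89 -0.51  0.74 -2.42]
[ 0.41  0.71 -1.06  1.87  0.73  1.01  1.99]
[ 0.18  0.84  0.47  1.9  -0.69  0.56 -2.2 ]
[-0.53  0.74  0.55  2.05 -0.73  0.56 -2.78]
w_st1 3.8667 [525.20659248 139.38655654 199.93545013] [ 0.01  0.55 -0.48  1.84  0.34  0.83 -0.92]
w_st2 4.4917 [505.44917891  61.33692996 200.25652157] [ 0.17  0.51 -0.5   1.93  0.33  0.78 -0.78]
w_bar1 5.875 [ 494.85342549 -248.00606455  190.23441701] [ 0.75  0.58 -0.51  1.83  0.37  0.83 -0.13]
[526.9 148.   99.1] [ 0.27   0.963 -0.   ] 74.30711960063633 0.5271225009077639 2483
[516.4 110.7  99.2] [516.1 109.7  99.2]
[527.  147.9  99.1] [ 0.267  0.964 -0.001] 74.50286402043028 0.5981668188446478 3430
[516.6 110.7  99.1] [516.4 109.7  99.2]
[ 497.  -236.    59.1] [ 0.184  0.983 -0.002] 79.36807336344896 0.5657700261333397 3347
```

View pics/v1.png

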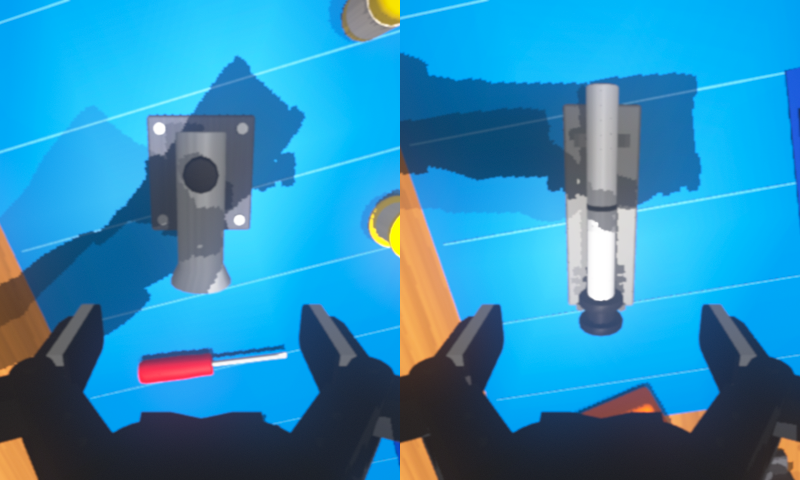

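Left: the grey stand, with its mouth rim at about (200,290) facing the arm and the thumbscrew at (200,175). Right: the bar, with the ring at (600,208), the plain end at (600,87) and the roller at (600,312). This matches the description. Now I measure the ring and grasp.

```bash
cat > g.py <<'E'
from h import *
def ring(W,img,o,d):
    M=near(W,o,d,14,-150,150,o[2]+8); t=((W-o)@d)[M]; g=img.max(-1)[M].astype(float)
    return t,g
E
python3 - <<'E'
from g import *
z=np.load('w_bar1.npz'); W=z['W']; o=np.array([497,-236,59.1]); d=np.array([.184,.983,-.002]); d/=np.linalg.norm(d)
t,g=ring(W,z['img'],o,d); b=np.arange(-130,130,1.)
prof=[np.median(g[(t>=x)&(t<x+1)]) if ((t>=x)&(t<x+1)).any() else -1 for x in b]
print([(int(x),int(v)) for x,v in zip(b,prof) if v>=0 ][::1])
E
```

```text
[(-94, 109), (-93, 110), (-92, 112), (-91, 115), (-90, 115), (-89, 115), (-88, 116), (-87, 116), (-86, 115), (-85, 115), (-84, 117), (-83, 116), (-82, 119), (-72, 115), (-71, 129), (-70, 241), (-69, 255), (-68, 255), (-67, 255), (-66, 255), (-65, 255), (-64, 255), (-63, 254), (-62, 255), (-61, 255), (-60, 255), (-59, 255), (-58, 255), (-57, 255), (-56, 255), (-55, 255), (-54, 255), (-53, 255), (-52, 255), (-51, 255), (-50, 255), (-49, 255), (-48, 255), (-47, 255), (-46, 255), (-45, 255), (-44, 255), (-43, 255), (-42, 255), (-41, 255), (-40, 255), (-39, 255), (-38, 255), (-37, 255), (-36, 255), (-35, 255), (-34, 255), (-33, 255), (-32, 255), (-31, 255), (-30, 255), (-29, 255), (-28, 255), (-27, 255), (-26, 255), (-25, 255), (-24, 255), (-23, 255), (-22, 255), (-21, 255), (-20, 255), (-19, 255), (-18, 255), (-17, 255), (-16, 255), (-15, 255), (-14, 255), (-13, 255), (-12, 255), (-11, 255), (-10, 254), (-9, 244), (-8, 248), (-7, 233), (-6, 191), (-5, 157), (-4, 157), (-3, 156), (-2, 156), (-1, 155), (0, 154), (1, 150), (2, 150), (3, 152), (4, 150), (5, 150), (6, 142), (7, 113), (8, 90),
[... 298 characters left out ...]
, 189), (37, 190), (38, 184), (39, 188), (40, 186), (41, 186), (42, 188), (43, 188), (44, 185), (45, 188), (46, 186), (47, 185), (48, 191), (49, 186), (50, 186), (51, 188), (52, 186), (53, 187), (54, 188), (55, 184), (56, 188), (57, 186), (58, 189), (59, 188), (60, 188), (61, 188), (62, 189), (63, 188), (64, 189), (65, 187), (66, 187), (67, 190), (68, 188), (69, 190), (70, 189), (71, 191), (72, 190), (73, 190), (74, 192), (75, 188), (76, 193), (77, 189), (78, 191), (79, 192), (80, 194), (81, 194), (82, 196), (83, 190), (84, 195), (85, 192), (86, 197), (87, 192), (88, 198), (89, 192), (90, 198), (91, 194), (92, 199), (93, 193), (94, 198), (95, 194), (96, 199), (97, 195), (98, 180), (99, 156)]
```

```bash
python3 - <<'E'
from g import *
from look import look
y=np.radians(79.4); d=np.array([np.cos(y),np.sin(y),0]); g=np.array([497,-236,0])-30.5*d
q=quat(y)
ctrl.goto([*g[:2],100],q); ctrl.line_to([*g[:2],38.5],velocity=100); ctrl.pause(.1); s=ctrl.sense(); print(s['tcp_pos'])
print(claw.move_gripper(15,60)); s=ctrl.sense(); print(s['gripper_width'],s['gripper_force'],s['ft_force'])
ctrl.line_to([*g[:2],110],velocity=100); s=ctrl.sense(); print(s['gripper_width'],s['ft_force'],s['wrist_torque'])
m=np.radians(74.4); ms=np.array([np.cos(m),np.sin(m),0]); P=np.array([516.4,110.2,0])-158*ms
ctrl.goto([*P[:2],110],quat(m)); ctrl.line_to([*P[:2],79],velocity=80)
W,p=look('w_pre',[*P[:2],79],m)
E
```

```text
[ 492.02557747 -266.21610919   39.30226342]
False
22.80587382341746 58.53967845439911 [-0.86420551 -0.29332372  3.03267064]
22.370039667302006 [ 0.48547002  0.50890414 -2.09670933] [-0.08897808  0.00262021 -0.0523776 ]
w_pre 10.55 [474.07927435 -42.00136068  79.25278304] [ 0.25  0.66 -0.32  2.12  0.48  0.43 -0.72]
```

View pics/w_pre.png

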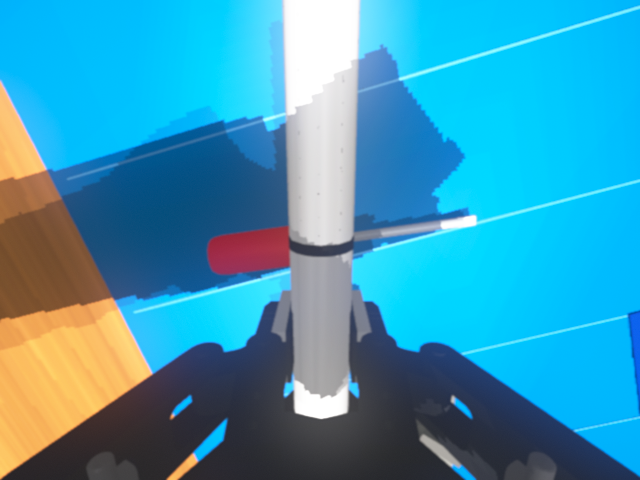

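The bar is gripped, with the ring at (320,248). The mouth is beyond the frame. I fit the held bar's pose and ring position.

```bash
cat > fitbar.py <<'E'
from g import *
def fitbar(tag,o,m,t0=-25,t1=110):
    z=np.load(tag+'.npz'); W=z['W']; d=np.array([np.cos(m),np.sin(m),0])
    for i in range(3): o2,d,e,a,b,k=axisfit(W,near(W,o,d,15,t0,t1,o[2]+3),12); o=o2+d*((o-o2)@d)
    t,g=ring(W,z['img'],o,d); s=(t>-25)&(t<25); t,g=t[s],g[s]
    r=t[g<np.median(g)*.6]; ro=o+d*np.median(r)
    return ro,d,e,k,r.min(),r.max()
E
python3 - <<'E'
from fitbar import *
m=np.radians(74.4); ms=np.array([np.cos(m),np.sin(m),0]); tcp=np.array([474.08,-42,79.25])
ro,d,e,k,a,b=fitbar('w_pre',tcp+[0,0,20]+40*ms,m)
print(ro.round(2),d.round(4),np.degrees(np.arctan2(d[1],d[0])),e,k,a,b,'along',(ro-tcp)@ms,'lat',(ro-tcp)@[-ms[1],ms[0],0], 'tip',ro+90*d)
import sys
E
```

```text
[484.67  -3.23  99.37] [ 0.2698  0.9629 -0.0058] 74.34922523249394 0.5484393112978794 20671 -1.8977011404064015 2.4134347528909874 along 40.18495636772427 lat 0.22880688184732736 tip [508.94534049  83.42787723  98.84888517]
```

```bash
python3 - <<'E'
from fitbar import *
from look import look
m=np.radians(74.4); ms=np.array([np.cos(m),np.sin(m),0]); P0=np.array([474.0,-42.0,79.2])
for L in (30,45,75,108):
    ctrl.line_to(P0+L*ms,velocity=70); s=ctrl.sense(); f=np.array(s['ft_force']); print(L,f.round(1),np.round(s['wrist_torque'],2),s['time_s'])
    if np.linalg.norm(f)>20: break
else:
    ctrl.pause(.2); s=ctrl.sense(); p=snapshot('wrist'); W=cloud(p,s); save(p['img'],'w_in'); np.savez('w_in.npz',W=W,img=p['img']); tcp=np.array(s['tcp_pos']); print(tcp)
    ro,d,e,k,a,b=fitbar('w_in',tcp+[0,0,20]+40*ms,m,-25,4); print(ro,d,'along',(ro-tcp)@ms)
    M=near(W,ro,d,28,-30,80,ro[2]-20)&~near(W,ro,d,15.5,-60,90,0); t=((W-ro)@d)[M]; t=t[t>-3];print('mouth ahead of ring',np.percentile(t,[0,.5,1,2,5]))
E
```

```text
30 [-0.3 -0.1 -1.6] [-0.07  0.06  0.01] 11.175
45 [-0.3  0.1 -1.8] [-0.03  0.04 -0.04] 11.5417
75 [ 0.5 -0.5 -2.2] [-0.06 -0.01  0.01] 12.1167
108 [-0.6 -0.5 -0.6] [-0.01  0.02 -0.03] 12.7417
[502.89026464  61.44910662  79.14870357]
[513.56064008 100.27516135  99.34456352] [0.2708251  0.96261644 0.00483219] along 40.265277988325096
mouth ahead of ring [ 9.81928962 10.50341355 10.78310664 11.331242   12.91551702]
```

View pics/w_in.png

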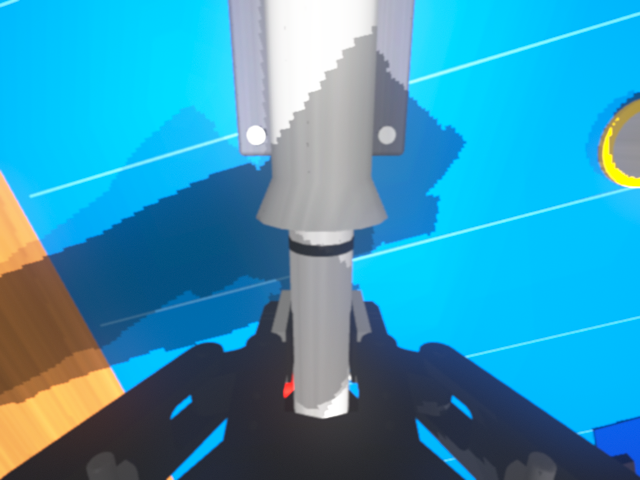

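The tube is in the bore without contact. The ring (320,248) is about 10 mm short of the rim (320,228). I advance the rest of the way and check by silhouette.

```bash
python3 - <<'E'
from fitbar import *
m=np.radians(74.4); ms=np.array([np.cos(m),np.sin(m),0]); P0=np.array([474.0,-42.0,79.2])
# rim plane from the previous shot: first sleeve pixel per column flank
z=np.load('w_in.npz'); W=z['W']; ro=np.array([513.56,100.28,99.3]); n=np.array([-ms[1],ms[0],0])
v=W-ro; t=v@ms; l=v@n
for a,b in ((-24.5,-20),(-20,-16),(16,20),(20,24.5)):
    M=(l>a)&(l<b)&(W[...,2]>90)&(t>-5)&(t<30); print('flank',a,b,np.percentile(t[M],[0,1,3,10]).round(2))
ctrl.line_to(P0+117.7*ms,velocity=40); ctrl.pause(.3); s=ctrl.sense(); p=snapshot('wrist'); W=cloud(p,s); tcp=np.array(s['tcp_pos']); print(s['ft_force'],tcp,(tcp-P0)@ms)
save(cv2.resize(p['img'][150:310,220:420],None,fx=4,fy=4,interpolation=cv2.INTER_NEAREST)[:600],'w_end')
r=tcp+40.2*ms; t=(W-r)@ms; l=(W-r)@n
for a,b in ((-24.5,-20),(-20,-16),(16,20),(20,24.5)):
    M=(l>a)&(l<b)&(W[...,2]>90)&(t>-15)&(t<30); print('flank',a,b,np.percentile(t[M],[0,1,3,10]).round(2))
E
```

```text
flank -24.5 -20 [10.19 10.21 10.32 10.72]
flank -20 -16 [10.09 10.33 10.59 11.3 ]
flank 16 20 [10.05 10.35 10.58 11.26]
flank 20 24.5 [10.   10.14 10.23 10.54]
[ 0.02474432 -0.0201979  -1.77125831] [505.61680274  71.18505621  79.17895427] 117.51799418607905
flank -24.5 -20 [0.01 0.2  0.57 0.76]
flank -20 -16 [0.01 0.27 0.61 1.58]
flank 16 20 [-0.02  0.25  0.67  1.47]
flank 20 24.5 [-0.19 -0.16  0.16  0.54]
```

View pics/w_end.png

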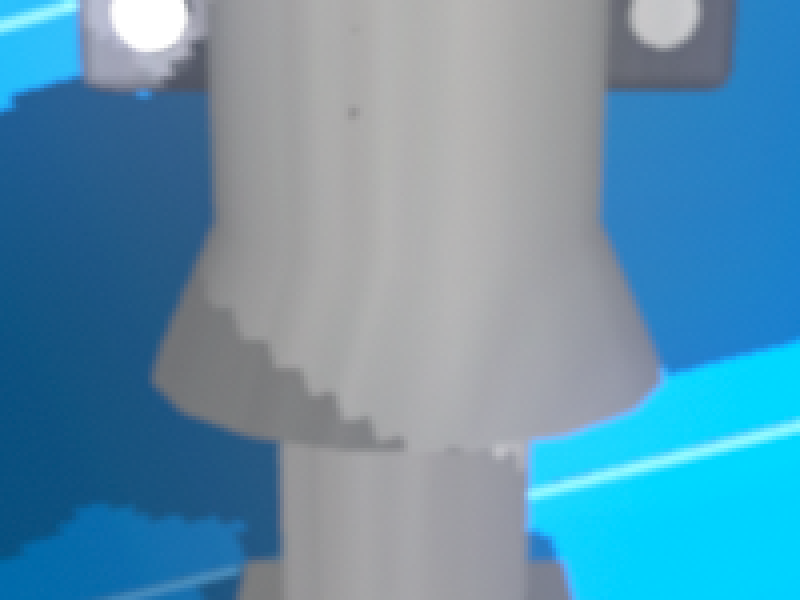

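The ring is now hidden under the rim from this angle. Depth puts the rim plane within about 0.3 mm of the ring. I release, back off and check from outside the mouth.

```bash
python3 - <<'E'
from fitbar import *
from look import look
m=np.radians(74.4); ms=np.array([np.cos(m),np.sin(m),0]); P0=np.array([474.0,-42.0,79.2])
claw.move_gripper(60); ctrl.pause(.2); P=P0+117.7*ms
ctrl.line_to(P+[0,0,100],velocity=120); ctrl.line_to(P+[0,0,110]-110*ms,velocity=200)
W,p=look('w_fin',P+[0,0,110]-110*ms,m); print(ctrl.sense()['ft_force'])
o=P+40.2*ms+[0,0,20]
o2,d,e,a,b,k=axisfit(W,near(W,o,ms,16,-75,-8,o[2]+2),12); print(o2,d,e)
r=o2+d*((o-o2)@d); v=W-r; t=v@d; n=np.linalg.norm(v-t[...,None]*d,axis=-1)
M=(n<27)&(n>17)&(t>-20)&(t<20)&(W[...,2]>90); print('rim',np.percentile(t[M],[0,1,5]))
M=(n<13.5)&(t>-100)&(t<10)&(W[...,2]>r[2]+8); g=p['img'].max(-1)
print([(x,int(np.median(g[M&(t>=x)&(t<x+1)]))) for x in range(-12,8) if (M&(t>=x)&(t<x+1)).any()])
M=(n<22)&(n>16)&(t<-60)&(t>-130)&(W[...,2]>r[2]); print('roller flange',np.percentile(t[M],[1,50,99,100]))
ri=p['img']; u=320; save(cv2.resize(ri[100:300,200:440],None,fx=3,fy=3,interpolation=cv2.INTER_NEAREST),'fin')
E
```

```text
w_fin 16.4667 [476.14473176 -33.97473843 189.13117345] [ 0.33  0.48 -0.44  2.02  0.31  0.7  -0.58]
[-1.45089394  0.67664126  0.63298909]
[506.31943483  73.95453942  95.02032669] [0.26745657 0.96259198 0.04340114] 0.6356128385063731
rim [-1.04494357 -0.97932238 -0.85499002]
[(-12, 255), (-11, 255), (-10, 255), (-9, 255), (-8, 255), (-7, 255), (-6, 255), (-5, 255), (-4, 254), (-3, 117), (-2, 97), (-1, 96), (0, 96)]
roller flange [-110.63322285  -88.72591332  -81.0622511   -80.91825341]
```

View pics/fin.png

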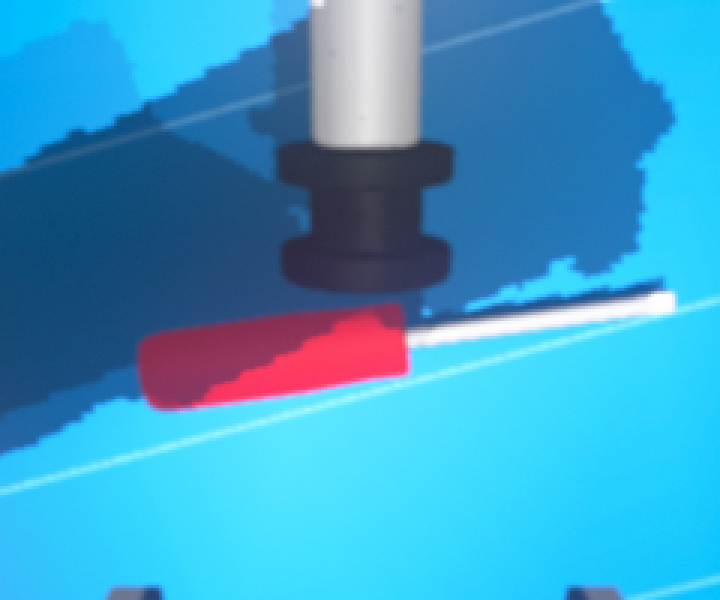

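After release, the roller flange sits 80 mm from the rim plane: rim at -1.0 mm and flange at -81 mm on my reference. The ring's front edge shows about 2 mm in front of the rim, so its centre is level with the mouth. The tube sags within the bore play, and the screwdriver hasn't moved.

```bash
python3 -c "
from station import ctrl
print(ctrl.hand_in())"
```

```text
the job is handed in; nothing more can be done
None
```

The support bar is in the stand's sleeve with its dark ring level with the mouth to within about 0.5 mm by my measurement; I let go of it there, touched nothing else, and handed the job in after about 16.5 s.

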